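# Find the stamped carton and dispatch it

## Robot

A 7-joint arm with a two-finger parallel gripper is mounted at the origin on a cart in front of the work surface, level with it; the furniture and walls round the work are solid. World frame = base frame: x ahead of the robot, y to its left, z up, the work surface at z = 0. Lengths are in m, angles in rad, forces in N, time in s.
With the tool pointing down it reaches from about 0.425 to 0.825 m from the base axis. Payload 3.6 kg.
Tool frame: the origin (TCP) lies midway between the tips of the shut fingers; the grasp point (between the pads) lies 19 mm behind it; z points along the fingers, y is the line along which they close (so a half turn about z gives the same grasp; the last joint's range is limited). The gripper opens to 85 mm and grips with 20 to 120 N. Pads are 22 mm wide; open, the fingers measure 114 mm over their backs; the gripper's body (76 mm by 85 mm) begins 54 mm behind the grasp point. The pads swing forward as they close: fully open they stand 13 mm farther back than shut.
Start: joints at [-1.312, 0.615, -0.013, 1.423, 0.008, 1.103, -0.04], TCP at [0.183, 0.624, 0.231] pointing down, gripper open.
Joint ranges: [-3.12, 3.12], [-0.3, 2.06], [-1.34, 1.32], [0.26, 2.42], [-1.36, 4.5], [0.01, 1.98], [-2.84, 2.84]. Speed limits (rad/s): [2.79, 2.79, 3.14, 3.14, 3.14, 3.14, 3.14].

## Interface

Orientations are given as a unit quaternion [w, x, y, z].
In Python, from station import robot gives the robot as it stands. The module is installed in compiled form; this text tells all that it offers.
- The arm moves only by the shell command python3 -m creep 'ROWS' [FORCE]. ROWS is JSON, a list of rows, each a list of 3 entries, a list of its own where there are three numbers: the shift along the world's x, y, z in m, then the turn, a rotation vector about the world's x, y, z in rad, then the opening, from -1 (shut) to 1 (fully open). A call has 1 to 12 rows; each row shifts and turns the commanded pose from where the row before left it; what a row does not reach is not made up. A row lasts 1/8 s, in which the tool goes at most 62.5 mm and 10.7 degrees, less where a joint would pass 70% of its speed; a pose out of reach is approached as far as the arm can. A call is refused whole if a number of a shift passes 0.0625 or a number of a turn 0.188, either way. A call with a gripper value outside its range is refused whole. The fingers move at their own pace and stop on an object; FORCE is the grip in N (left out, the last holds). Time passes only in rows, so rows that do not move let the fingers close. It gives the time, the measured TCP pose, the force, the opening and the grip force at its end, in the units of the state.
- robot.sense(): the state, without advancing time (a new reading comes with each control period).
- robot.camera(name): name is "scene" or "top"; returns (picture, depth): 480x640x3 uint8, blue, green, red; 480x640 float32, m along the optical axis (not along the pixel's ray), 0 where there is no reading.
- robot.get_calibration(name): a dict with "fx", "fy", "cx", "cy" (pixels), "T" (4x4, takes a point from camera to world coordinates). Camera axes: x right, y down, z forward; pixel columns grow to the right and rows downward; lengths in m; the calibration is good to about 2 mm. A picture is of the moment at which its call begins. get_calibration takes no time and is no camera call.
- robot.job_done(): hands the job in; it is judged then, once.
The state is a dict: "clock": time; "q": joint angles; "qd": joint speeds; "joint_torque": joint torques, N m; "position": TCP position; "ee_rot": TCP orientation; "contact_force": force on the tool from outside, world axes, zero at the start; "wrist_torque": the same for the moment, N m; "width": opening from 0.0 (shut) to 1.0 (fully open); "grip_force": force on a finger pad.
Only numpy, scipy, OpenCV 4.12 (cv2) and the standard library are available. Lean on these libraries where they do the work, as an engineer would, in place of code of your own. Each camera call takes 0.05 s, during which the arm holds its last target. There are 200 camera calls.

## Task

One of the two white cartons carries a red stamp on its underside. Using pushes only, lifting nothing, push the left carton over away from you, then the right one, so that both lie with their undersides facing you; then push the stamped one ahead, still lying like that, until its far end rests on the yellow dispatch tape. Leave the other carton lying where it fell, short of the tape, and do not disturb the bottles.

Things in the scene. Friction and masses are not known exactly. Their poses are not given: they have to be found in the camera images.
- carton_1: white carton with a blue band, like its twin, 50 mm deep (x) x 70 mm wide (y) x 100 mm tall (z), 0.1 to 0.2 kg, upright at the start, a 70 mm wide face turned to the robot within 0.3 rad. Origin: centre of its underside; x away from the robot, z towards its top. Pushed near the top it tips about its far bottom edge and falls over beyond about 27 degrees
- carton_2: white carton with a blue band, like its twin, 50 mm deep (x) x 70 mm wide (y) x 100 mm tall (z), 0.1 to 0.2 kg, upright at the start, a 70 mm wide face turned to the robot within 0.3 rad. Origin: centre of its underside; x away from the robot, z towards its top. Pushed near the top it tips about its far bottom edge and falls over beyond about 27 degrees
- carton_1_mid (a point): centre of that carton's volume, 50 mm above its underside
- carton_2_mid (a point): centre of that carton's volume, 50 mm above its underside
- carton_1_top (a point): centre of that carton's top face, 100 mm above its underside; the far end once it lies tipped away
- carton_2_top (a point): centre of that carton's top face, 100 mm above its underside; the far end once it lies tipped away
- stamp (a point): centre of the red round stamp (46 mm diameter, with a small white tick) on the underside of one of the two cartons; the other underside is plain white. Hidden until that carton is tipped over; which carton is left or right varies
- tape: yellow dispatch tape with thin black borders, flat (under 1 mm, no obstacle), 26 mm wide (x), 560 mm long (y). Origin: its centre; x away from the robot, y to the left. One carton stands left (+y), one right (-y) of its centre, on the robot's side; once tipped over, a carton's far end is some 35 to 85 mm short of the tape's middle line
- dropper: small amber dropper bottle, black rubber teat, 30 mm diameter, 92 mm tall; stands between the two cartons' lanes. Loose; a bystander. Origin: centre of its underside
- spray: nasal spray bottle, white pump on a dark green-labelled bottle, 30 mm diameter, 113 mm tall; stands by the left end of the tape. Loose; a bystander. Origin: centre of its underside
- amber: large dark amber bottle, 66 mm diameter, 155 mm tall; stands to the right of the right carton, nearer than the tape. Loose; a bystander. Origin: centre of its underside
There are look-alikes about, which are no part of the job. Leave any orange look-alike of the carton_2 alone.

How it is judged:
On the way, in this order (a step that is already met when the one before it is completed fails the run):
1. the left carton lies tipped away from the robot while the right one still stands (((y of carton_1_mid in the frame of tape above 0 m and (angle between carton_1's own x axis and vertical above 2.9 rad and angle between the z axis of carton_1 and the x axis of tape, either way round below 0.8 rad) and angle between carton_2's own z axis and vertical below 0.3 rad) or (y of carton_2_mid in the frame of tape above 0 m and (angle between carton_2's own x axis and vertical above 2.9 rad and angle between the z axis of carton_2 and the x axis of tape, either way round below 0.8 rad) and angle between carton_1's own z axis and vertical below 0.3 rad))), for 0.2 s.
2. both cartons lie tipped away from the robot, and the stamped one is still short of the tape (angle between each of carton_1, carton_2's own x axis and vertical above 2.9 rad and angle between the z axis of each of carton_1, carton_2 and the x axis of tape, either way round below 0.8 rad and x of carton_1_top in the frame of tape below -0.02 m), for 0.2 s.
At the end, for the whole second after the job is handed in: Both cartons lie at rest, each on its far face, underside towards the robot within 0.8 rad. Stamped one: far end within 13 mm of the tape's middle line, between the tape's ends. Other one: far end 25 mm or more short of that line, centre within 140 mm of its start (angle between each of carton_1, carton_2's own x axis and vertical above 2.9 rad and angle between the z axis of each of carton_1, carton_2 and the x axis of tape, either way round below 0.8 rad and x of carton_1_top in the frame of tape between -0.013 and 0.013 m and y of carton_1_top in the frame of tape between -0.27 and 0.27 m and x of carton_2_top in the frame of tape below -0.025 m and distance of carton_2_mid from where it was at the start of the episode below 0.14 m and linear speed of each of carton_1, carton_2 below 0.01 m/s); the robot touches nothing.
It fails at once if a carton is lifted (its centre more than 80 mm above the table; tipping alone raises it to 56 mm) (height (world z) of any of carton_1_mid, carton_2_mid above 0.08 m).
It fails at once if the plain carton is pushed onto the tape (far end beyond 15 mm short of its middle line) (x of carton_2_top in the frame of tape above -0.015 m).
It fails at once if a bystander bottle is moved more than 20 mm or tipped more than 0.3 rad (distance of any of dropper, spray, amber from where it was at the start of the episode above 0.02 m or angle between any of dropper, spray, amber's own z axis and vertical above 0.3 rad).
It also fails if it takes over 66 s, if anything falls off the work surface, if the arm or the gripper's body presses on something with over 40 N, if the wrist force passes 120 N, or if a joint passes its speed limit or range.

## Working session

There is one attempt and no reset: what is moved stays moved. The work goes in short steps, Python scripts to look and compute and a shell command to move; the robot and the scene stay as the last step left them, time stands still between calls to the robot, and variables do not carry over. Pictures are saved under pics/ and viewed, at most 10 in all, crops included, and the job is handed in when it is done.

```bash
mkdir -p pics
python3 - <<'E'
from station import robot
import cv2,numpy as np
s=robot.sense();print(s['clock'],s['position'],s['ee_rot'],s['width'])
for n in("scene","top"):
    p,d=robot.camera(n);cv2.imwrite(f"pics/{n}0.png",p);np.save(f"{n}0.npy",d)
    print(robot.get_calibration(n))
E
```

```text
0.0 [0.18239414 0.62307325 0.23009811] [-1.68700389e-04  1.41893154e-01  9.89881088e-01 -1.31790756e-03] 1.0026619502627936
{'fx': 478.5801635976154, 'fy': 478.5801635976154, 'cx': 322.61348776994186, 'cy': 230.2000482119492, 'T': array([[ 0.85261645, -0.35678493,  0.3817718 ,  0.18532058],
       [-0.5225355 , -0.58026229,  0.62470178, -0.75681075],
       [-0.0013564 , -0.73212034, -0.68117397,  0.73281618],
       [ 0.        ,  0.        ,  0.        ,  1.        ]])}
{'fx': 492.95241043564533, 'fy': 492.95241043564533, 'cx': 324.29382984305295, 'cy': 244.92166503118722, 'T': array([[ 0.02337837, -0.99668384,  0.07794082,  0.46650258],
       [-0.9996978 , -0.02271392,  0.00940092, -0.15178686],
       [-0.0075994 , -0.07813704, -0.99691366,  1.16358253],
       [ 0.        ,  0.        ,  0.        ,  1.        ]])}
```

View pics/scene0.png

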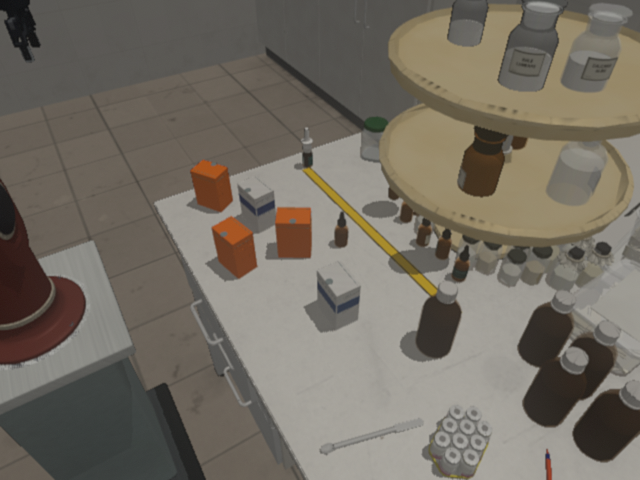

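View pics/top0.png

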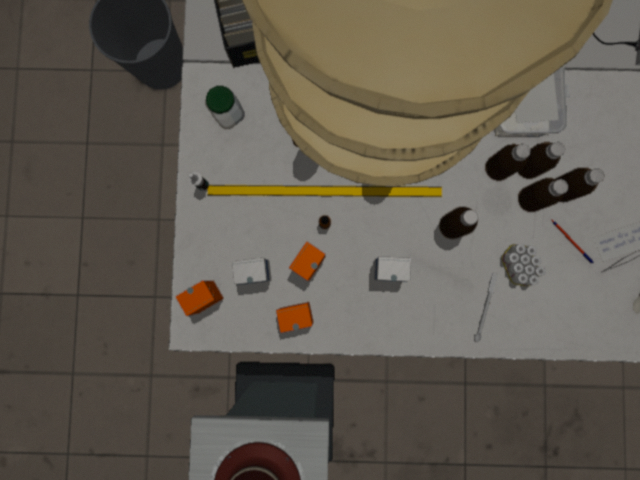

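The scene view shows two white cartons, at top-view pixels (250,271) and (393,270). Orange boxes stand at (200,298), (295,318) and (307,261). The dropper is at (324,222), the spray at (199,181), the amber bottle at (458,222), and the tape runs along row 191. A tiered stand overhangs the tape's far side.

```bash
cat > h.py <<'E'
import cv2,numpy as np
from station import robot
def cloud(d,name):
    c=robot.get_calibration(name);v,u=np.indices(d.shape)
    P=np.stack([(u-c['cx'])/c['fx']*d,(v-c['cy'])/c['fy']*d,d],-1)@c['T'][:3,:3].T+c['T'][:3,3]
    P[d<=0]=np.nan;return P
def rect(m,P):
    q=P[m][:,:2].astype(np.float32);(c,s,a)=cv2.minAreaRect(q*1000)
    return np.round(c,1),np.round(s,1),round(a,1),np.round(np.nanmedian(P[m][:,2]),4),len(q)
def at(m,u,v,r=35):
    o=np.zeros_like(m);o[v-r:v+r,u-r:u+r]=m[v-r:v+r,u-r:u+r]
    n,l,s,_=cv2.connectedComponentsWithStats(o.astype(np.uint8));k=1+np.argmax(s[1:,4]);return l==k
E
python3 - <<'E'
from h import *
p=cv2.imread('pics/top0.png');P=cloud(np.load('top0.npy'),'top');z=P[...,2]
h=cv2.cvtColor(p,cv2.COLOR_BGR2HSV)
y=(h[...,0]>20)&(h[...,0]<32)&(h[...,1]>200)&(abs(z)<.012)
print('tape',rect(y,P));q=P[y];print(np.polyfit(q[:,1],q[:,0],1),q[:,1].min(),q[:,1].max())
for n,u,v in(('L',250,271),('R',393,270),('o1',307,261),('o2',295,318),('o3',200,298)):
    print(n,rect(at((z>.088)&(z<.112),u,v),P))
for n,u,v,a in(('drop',324,222,.07),('spray',199,181,.09),('amber',458,222,.12)):
    m=at(z>a,u,v,20);print(n,rect(m,P),np.nanmax(z[m]))
    m=at(z>.02,u,v,22);print('  all',rect(m,P))
# stand
for v in range(100,190,12): print(v,[(np.round(P[v,u],3)) for u in (300,370,430)])
E
```

```text
tape (array([ 687.2, -135.7]), array([ 22.5, 556.4]), 0.9, np.float64(0.0006), 1985)
[-0.01492859  0.68561907] -0.4139704983446995 0.1425233896201264
L (array([490.9,  20.2]), array([50.7, 70.9]), 7.4, np.float64(0.0993), 760)
R (array([ 502.6, -292.8]), array([70.4, 50.5]), 88.3, np.float64(0.0994), 764)
o1 (array([ 515.8, -104.8]), array([50.6, 69.5]), 57.4, np.float64(0.0994), 745)
o2 (array([392.7, -80.2]), array([50.9, 70.1]), 13.4, np.float64(0.0994), 777)
o3 (array([430.4, 134.6]), array([50.7, 71.1]), 31.8, np.float64(0.0993), 789)
drop (array([ 610. , -139.5]), array([13.6, 13.4]), 1.3, np.float64(0.0857), 29) 0.09303013578331165
  all (array([ 610.5, -141.6]), array([29.6, 27.6]), 0.6, np.float64(0.0515), 143)
spray (array([694.3, 151. ]), array([11.3,  9.4]), 86.3, np.float64(0.1071), 36) 0.11539459403452046
  all (array([695.5, 151.4]), array([27.9, 28.3]), 1.5, np.float64(0.0766), 223)
amber (array([ 609.7, -438.9]), array([39.8, 35. ]), 27.9, np.float64(0.152), 310) 0.1609255466981021
  all (array([ 609.5, -437.3]), array([65. , 57.7]), 22.1, np.float64(0.1113), 939)
100 [array([ 0.759, -0.1  ,  0.394]), array([ 0.678, -0.195,  0.61 ]), array([ 0.683, -0.266,  0.602])]
112 [array([ 0.735, -0.102,  0.407]), array([ 0.741, -0.213,  0.394]), array([ 0.667, -0.265,  0.607])]
124 [array([ 0.785, -0.088,  0.194]), array([ 0.721, -0.213,  0.395]), array([ 0.724, -0.309,  0.393])]
136 [array([ 0.76 , -0.089,  0.195]), array([ 0.702, -0.213,  0.394]), array([ 0.704, -0.309,  0.394])]
148 [array([ 0.736, -0.09 ,  0.196]), array([ 0.679, -0.213,  0.406]), array([ 0.682, -0.306,  0.405])]
160 [array([ 0.76 , -0.078,  0.001]), array([ 0.714, -0.23 ,  0.195]), array([ 0.717, -0.35 ,  0.194])]
172 [array([ 0.731, -0.079,  0.002]), array([ 0.69 , -0.23 ,  0.193]), array([ 0.691, -0.348,  0.201])]
184 [array([ 0.702, -0.079,  0.001]), array([ 0.706, -0.247, -0.002]), array([ 0.709, -0.39 , -0.001])]
```

```bash
python3 -m creep '[[[0.036,-0.045,0],[0,0,0.035],-0.3],[[0.036,-0.045,0],[0,0,0.035],-0.3],[[0.036,-0.045,0],[0,0,0.035],-0.3],[[0.036,-0.045,0],[0,0,0.035],-0.3],[[0.036,-0.045,0],[0,0,0.035],-0.3],[[0.036,-0.045,0],[0,0,0.035],-0.3],[[0.006,-0.056,0],[0,0,0.035],-0.3],[[0.006,-0.056,0],[0,0,0.035],-0.3],[[0.006,-0.056,0],[0,0,0.035],-0.3],[[0.006,-0.056,0],[0,0,0.035],-0.3],[[0.006,-0.056,0],[0,0,0.035],-0.3],[[0.006,-0.056,0],[0,0,0.035],-0.3]]'
```

```text
clock: 1.6
position: [0.4344, 0.016, 0.2312]
ee_rot: [-0.0, -0.068, 0.998, -0.0]
contact_force: [0.8, 0.4, -0.3]
width: 0.349
grip_force: 0.0
```

```bash
python3 -m creep '[[[0.0,-0.001,-0.048],[0,0,0],-0.3],[[0,0,-0.048],[0,0,0],-0.3],[[0,0,-0.047],[0,0,0],-0.3],[[0,0,0],[0,0,0],-0.3]]'
```

```text
clock: 2.1
position: [0.4319, 0.0166, 0.0858]
ee_rot: [-0.004, -0.068, 0.998, -0.0]
contact_force: [-0.3, -0.1, 0.5]
width: 0.35
grip_force: 0.0
```

Run:
```python
from h import *
p,d=robot.camera("scene");cv2.imwrite("pics/s1.png",cv2.resize(p[130:330,150:450],None,fx=2,fy=2))
```

```text
(no output)
```

View pics/s1.png

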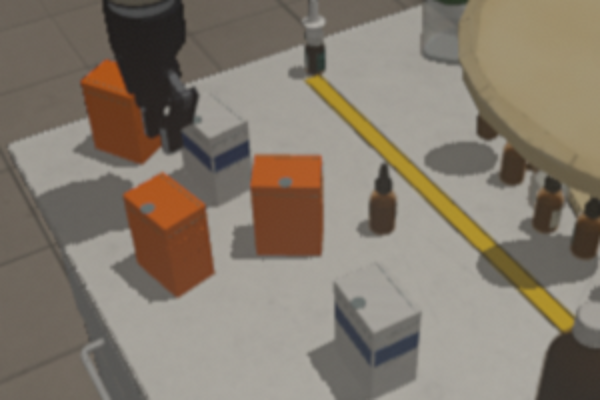

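The shut-ish fingers are at crop (165,120), just behind the left carton's near face and close to its top. Nothing else is touched. Pushing now.

```bash
python3 -m creep '[[[0.008,-0.003,0],[0,0,0],-0.3],[[0.008,0.001,0],[0,0,0],-0.3],[[0.008,0.001,0],[0,0,0],-0.3],[[0.008,0.001,0],[0,0,0],-0.3],[[0.008,0.001,0],[0,0,0],-0.3],[[0.008,0.001,0],[0,0,0],-0.3],[[0.006,0.001,0],[0,0,0],-0.3]]'
```

```text
clock: 3.02
position: [0.4893, 0.0199, 0.0882]
ee_rot: [0.0, -0.068, 0.998, -0.0]
contact_force: [-0.1, 0.7, -0.4]
width: 0.35
grip_force: 0.0
```

Run:
```python
from h import *
p,d=robot.camera("scene");cv2.imwrite("pics/s2.png",cv2.resize(p[130:330,150:450],None,fx=2,fy=2))
```

```text
(no output)
```

View pics/s2.png

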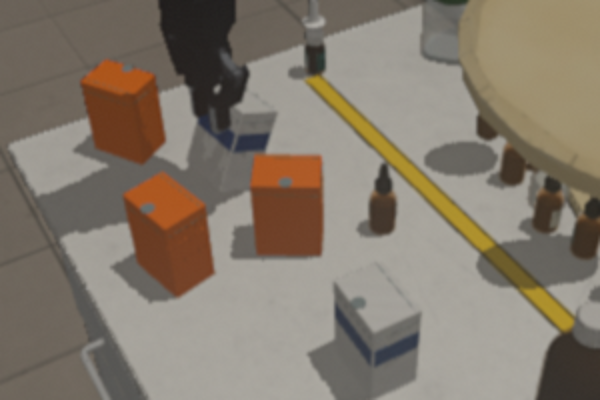

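The left carton (crop 235,150) is tilted forward about 20° and is tipping without sliding. I'll carry on over the balance point, then back off and up.

```bash
python3 -m creep '[[[0.006,0.001,0],[0,0,0],-0.3],[[0.006,0.001,0],[0,0,0],-0.3],[[0.006,0.001,0],[0,0,0],-0.3],[[0.006,0.001,0],[0,0,0],-0.3],[[0,0,0],[0,0,0],-0.3],[[0,0,0],[0,0,0],-0.3],[[0,0,0.04],[0,0,0],-0.3],[[-0.03,0,0.05],[0,0,0],-0.3],[[-0.03,0,0.05],[0,0,0],-0.3]]'
python3 - <<'E'
from h import *
p,d=robot.camera("scene");cv2.imwrite("pics/s3.png",cv2.resize(p[130:330,150:450],None,fx=2,fy=2))
E
```

```text
clock: 4.2
position: [0.4514, 0.0237, 0.2294]
ee_rot: [-0.0, -0.068, 0.998, -0.0]
contact_force: [1.4, 0.0, 0.6]
width: 0.353
grip_force: 0.0
```

View pics/s3.png

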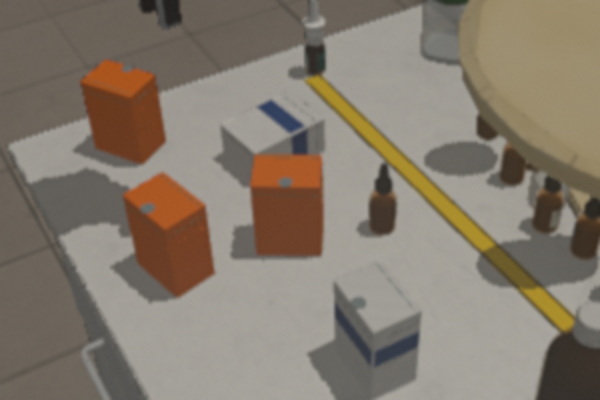

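The left carton lies tipped away, with its band towards the tape. The visible part of its underside, at crop (235,150), looks plain. Next is the right carton.

```bash
python3 -m creep '[[[-0.002,-0.0525,0],[0,0,-0.028],-0.3],[[-0.002,-0.0525,0],[0,0,-0.028],-0.3],[[-0.002,-0.0525,0],[0,0,-0.028],-0.3],[[-0.001,-0.0525,0],[0,0,-0.028],-0.3],[[-0.001,-0.0525,0],[0,0,-0.028],-0.3],[[-0.001,-0.0525,0],[0,0,-0.026],-0.3],[[0,0,-0.048],[0,0,0],-0.3],[[0,0,-0.048],[0,0,0],-0.3],[[0,0,-0.046],[0,0,0],-0.3],[[0,0,0],[0,0,0],-0.3]]'
python3 - <<'E'
from h import *
p,d=robot.camera("top");P=cloud(d,'top');z=P[...,2]
print('L lying',rect(at((z>.04)&(z<.06),250,235,40),P))
p,d=robot.camera("scene");P=cloud(d,'scene')
h=cv2.cvtColor(p,cv2.COLOR_BGR2HSV)
c=(P[...,0]>.46)&(P[...,0]<.56)&(P[...,1]>-.03)&(P[...,1]<.08)&(P[...,2]>.005)&(P[...,2]<.047)
red=c&((h[...,0]<5)|(h[...,0]>170))&(h[...,1]>130);print('face px',c.sum(),'red',red.sum())
E
```

```text
clock: 5.5
position: [0.4409, -0.2895, 0.0833]
ee_rot: [-0.004, 0.015, 1.0, 0.002]
contact_force: [0.1, -0.3, 1.2]
width: 0.352
grip_force: 0.0
L lying (array([569.5,  31.2]), array([99.9, 71.2]), 8.1, np.float64(0.0495), 1364)
face px 246 red 0
```

```bash
python3 -m creep '[[[0.008,-0.001,0],[0,0,0],-0.3],[[0.008,0,0],[0,0,0],-0.3],[[0.008,0,0],[0,0,0],-0.3],[[0.008,0,0],[0,0,0],-0.3],[[0.008,0,0],[0,0,0],-0.3],[[0.008,0,0],[0,0,0],-0.3],[[0.006,0,0],[0,0,0],-0.3],[[0.006,0,0],[0,0,0],-0.3],[[0.006,0,0],[0,0,0],-0.3],[[0.006,0,0],[0,0,0],-0.3],[[0.006,0,0],[0,0,0],-0.3],[[0.006,0,0],[0,0,0],-0.3]]' ; python3 -m creep '[[[0,0,0],[0,0,0],-0.3],[[0,0,0],[0,0,0],-0.3],[[0,0,0.04],[0,0,0],-0.3],[[-0.03,0,0.04],[0,0,0],-0.3],[[-0.05,0,0],[0,0,0],-0.3],[[0,0,0],[0,0,0],-0.3]]'
python3 - <<'E'
from h import *
p,d=robot.camera("top");P=cloud(d,'top');z=P[...,2];np.save('t4.npy',d)
print('R lying',rect(at((z>.04)&(z<.06),390,235,40),P))
p,d=robot.camera("scene");cv2.imwrite("pics/s4.png",cv2.resize(p[130:380,150:500],None,fx=2,fy=2))
E
```

```text
clock: 7.1
position: [0.528, -0.2922, 0.0863]
ee_rot: [-0.0, 0.015, 1.0, -0.0]
contact_force: [-1.1, -0.7, 0.1]
width: 0.35
grip_force: 0.0
clock: 7.85
position: [0.4423, -0.2929, 0.1667]
ee_rot: [-0.002, 0.018, 1.0, 0.0]
contact_force: [0.1, -0.8, -1.2]
width: 0.354
grip_force: 0.0
R lying (array([ 579.5, -295.4]), array([ 71., 101.]), 88.4, np.float64(0.0496), 1371)
```

View pics/s4.png

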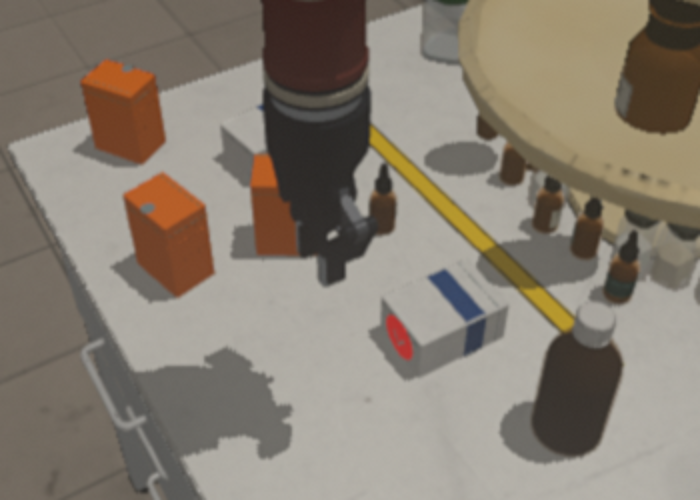

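The right carton lies tipped away with the red stamp facing the robot, at crop (399,337). It measures 101x71 mm at z = 0.05 with its far end at x≈0.630. The tape's middle line there is at about 0.690, so a 60 mm push is needed. I'll go low and push most of the way, then re-measure.

```bash
python3 -m creep '[[[0,-0.001,-0.045],[0,0,0],-0.3],[[0,0,-0.045],[0,0,0],-0.3],[[0,-0.001,-0.045],[0,0,0],-0.3],[[0.02,0,0],[0,0,0],-0.3],[[0.02,0,0],[0,0,0],-0.3],[[0.02,0,0],[0,0,0],-0.3],[[0.008,0,0],[0,0,0],-0.3],[[0.008,0,0],[0,0,0],-0.3],[[0.008,0,0],[0,0,0],-0.3],[[0.008,0,0],[0,0,0],-0.3],[[0.008,0,0],[0,0,0],-0.3],[[0.008,0,0],[0,0,0],-0.3]]' ; python3 -m creep '[[[0.008,0,0],[0,0,0],-0.3],[[0.006,0,0],[0,0,0],-0.3],[[0,0,0],[0,0,0],-0.3],[[0,0,0],[0,0,0],-0.3]]'
python3 - <<'E'
from h import *
p,d=robot.camera("top");P=cloud(d,'top');z=P[...,2];cv2.imwrite("pics/t5.png",p[120:320,180:520])
x,y=P[...,0],P[...,1]
m=(z>.04)&(z<.055)&(y<-.2)&(y>-.38)&(x>.5)&(x<.72)
print('R top',rect(m,P),'xmax',np.nanpercentile(x[m],98))
h=cv2.cvtColor(p,cv2.COLOR_BGR2HSV)
t=(h[...,0]>20)&(h[...,0]<32)&(h[...,1]>200)&(abs(z)<.012)
for a in np.arange(-.41,.14,.05):
    k=t&(abs(y-a)<.01);print(round(a,2),k.sum(),np.round(np.percentile(x[k],[2,50,98]),4) if k.any() else '')
E
```

```text
clock: 9.45
position: [0.556, -0.2942, 0.0313]
ee_rot: [-0.0, 0.015, 1.0, -0.0]
contact_force: [-0.6, 0.3, -0.1]
width: 0.349
grip_force: 0.4
clock: 9.95
position: [0.5698, -0.2943, 0.0314]
ee_rot: [0.0, 0.015, 1.0, -0.0]
contact_force: [-0.3, -0.5, -0.7]
width: 0.346
grip_force: 0.0
R top (array([ 649.8, -273.7]), array([ 53.5, 113.4]), 56.0, np.float64(0.0495), 508) xmax 0.6829703129273116
-0.41 49 [0.6822 0.6907 0.6998]
-0.36 68 [0.6819 0.6914 0.7013]
-0.31 24 [0.6949 0.6974 0.7005]
-0.26 51 [0.6793 0.6913 0.6993]
-0.21 64 [0.6807 0.6893 0.6982]
-0.16 64 [0.6795 0.688  0.6971]
-0.11 63 [0.6788 0.6879 0.6959]
-0.06 66 [0.6771 0.687  0.6953]
-0.01 76 [0.6761 0.6863 0.6962]
0.04 79 [0.6751 0.6854 0.6951]
0.09 76 [0.6738 0.6841 0.6942]
```

View pics/t5.png

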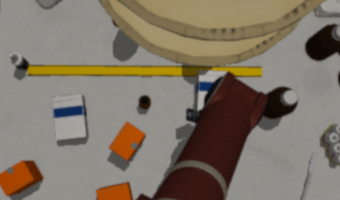

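The carton's front, at crop (208,85), has reached the near edge of the tape with its far end at x≈0.683. The tape middle there is about 0.690, so I'll push 7 mm more, then retreat and check.

```bash
python3 -m creep '[[[0.004,0,0],[0,0,0],-0.3],[[0.003,0,0],[0,0,0],-0.3],[[0,0,0],[0,0,0],-0.3],[[-0.02,0,0],[0,0,0],-0.3],[[-0.05,0,0],[0,0,0],-0.3],[[-0.05,0,0.03],[0,0,0],-0.3],[[0,0,0.06],[0,0,0],-0.3],[[0,0,0.06],[0,0,0],-0.3],[[0,0.06,0.04],[0,0,0],-0.3],[[0,0.06,0],[0,0,0],-0.3],[[0,0.06,0],[0,0,0],-0.3],[[0,0,0],[0,0,0],-0.3]]'
python3 - <<'E'
from h import *
p,d=robot.camera("top");P=cloud(d,'top');z=P[...,2];cv2.imwrite("pics/t6.png",p[120:320,180:520])
x,y=P[...,0],P[...,1]
m=(z>.04)&(z<.056)&(y<-.23)&(y>-.37)&(x>.5)&(x<.73)
print('R top',rect(m,P),'xmax',np.nanpercentile(x[m],[98,99.5]))
m=at((z>.04)&(z<.056),250,235,40);print('L',rect(m,P))
p,d=robot.camera("scene");P=cloud(d,'scene')
cv2.imwrite("pics/s6.png",cv2.resize(p[130:380,150:500],None,fx=2,fy=2))
x,y,z=P[...,0],P[...,1],P[...,2]
m=(z>.044)&(z<.056)&(y<-.23)&(y>-.37)&(x>.5)&(x<.73);print('scene R',rect(m,P))
E
```

```text
clock: 11.5
position: [0.4574, -0.1159, 0.2163]
ee_rot: [0.001, 0.01, 1.0, 0.002]
contact_force: [0.3, -1.5, 1.1]
width: 0.351
grip_force: 0.0
R top (array([ 639.7, -295.8]), array([ 70.4, 100.9]), 87.8, np.float64(0.0497), 1354) xmax [0.68771808 0.68985155]
L (array([569.7,  31.1]), array([100.6,  71. ]), 7.9, np.float64(0.0495), 1368)
scene R (array([ 636.4, -296.8]), array([ 72.6, 102.9]), 88.2, np.float64(0.0486), 1453)
```

View pics/s6.png

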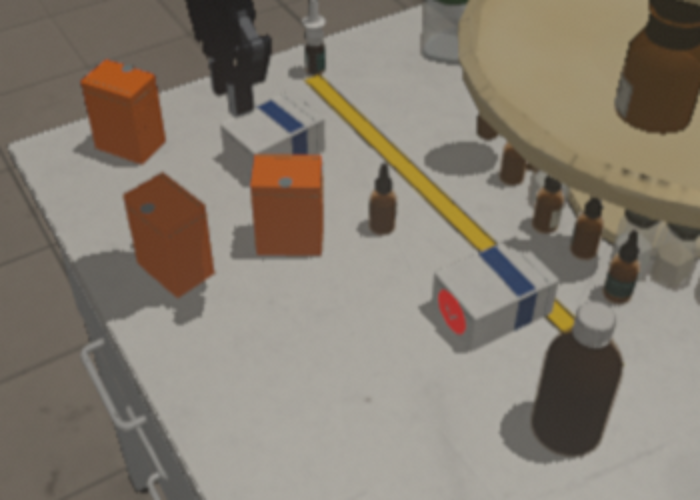

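The stamped carton, with its stamp at crop (452,310), lies with its far end at x≈0.690, on the tape's middle line. The plain carton lies near crop (270,130), well short of the tape. The bottles are untouched and the gripper is clear, so I'm handing in.

```bash
python3 -c "
from station import robot;print(robot.job_done())"
```

```text
the job is handed in; nothing more can be done
None
```

I pushed both cartons over away from the robot, left then right, and pushed the stamped one (the right) ahead until its far end measured within about 1 mm of the tape's middle line. The plain one lies where it fell, the bottles look undisturbed, and the job is handed in; no verdict was returned.

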